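# Find the reused screw lid that closes the paint jar, scrap the other

## Task

Sort the two old screw lids by trying them on the glass jar clamped in the wooden block; one has a puck of dried paint inside that keeps it from going down. Screw a lid on clockwise and stop as soon as it tightens, without forcing it: the lid that turns fully home stays on and closes the jar; the one that stops short is unscrewed again and ends in the round blue tub. Leave everything else on the desk where it is.

Things in the scene. Friction and masses are not known exactly. Their poses are not given: they have to be found in the camera images.
- jar_rim (a point): squat glass jar, 64 mm wide, with a threaded neck, held upright in a clamp block. This point is the centre of its rim, 84 mm above the desk; z up, x and y along the block's sides. The plain neck is 37 mm across, bevelled 3 mm at the rim, and stands 27 mm above the shoulder. Glass is slippery (friction about 0.25). A sound lid screwed fully home has its mid point 8 to 9 mm below this point.
- jar_thread (a point): upper end of one of the jar's three thread ridges, at azimuth 0 from the jar's x (others at 120 and 240 degrees), 8 mm below the rim, 20 mm from the axis. Right-hand thread (clockwise from above goes down), 3 starts, 28.5 mm lead (4.54 mm per radian), ridges 4 mm thick, 44 mm across, 1.5 mm of up-and-down play for a lug. A tight lid stays gripped until turned back.
- jar (a joint): how far the jar is twisted in its rubber-faced clamp, rad, 0 at the start, positive clockwise from above. The rubber gives like a spring, 3 Nm per rad, and turns the jar back when let go: about 0.05 rad for a lid turned firmly tight, past 0.2 rad the lid is being forced.
- jar_block (a point): centre of the underside of the wooden clamp block that holds the jar, 100 x 100 mm, 36 mm tall, screwed to the desk; same axes as the jar. A lid lowered with a lug 14 degrees counter-clockwise of a ridge end rests on the thread with its mid point 3 mm below the rim. Set down at another angle it slides on the ridges and finds the thread after up to 120 degrees more.
- lid_1_mid (a point): one screw lid, black plastic, twelve-sided grip 52 mm across flats (flats at 0, 30, 60.. degrees from its x), 24 mm tall, 40 g, standing open side down on the desk; on its axis half-way up, z up. Inside 46 mm wide. A springy liner, 2 mm thick (10 N per mm), seals the top. From resting on the thread a sound lid goes 5 to 6 mm down, and tightens over 75 to 95 degrees of turn.
- lid_1_lug (a point): one of the three lugs inside lid_1 (6 mm wide, 4 mm tall, reaching in to 39 mm across), 21.5 mm from its axis along its +x, 3 mm above its underside; the others at 120 and 240 degrees. A small grey bar moulded on the lid's top lies over this lug.
- lid_2_mid (a point): the other screw lid, outwardly just like lid_1: same sizes, point and axes. One of the two (either, it changes) holds a loose puck of hard dried paint, 3.2 mm thick, unseen from outside: found only by trying. That lid stops 3.2 mm high (mid point 5 to 6 mm below the rim), only 2 to 2.7 mm down from resting on the thread, and tightens over 35 to 55 degrees of turn.
- lid_2_lug (a point): one of the three lugs inside lid_2, as for lid_1.
- tub_mid (a point): round open tub for scrap lids, blue plastic, 160 mm across the rim, 30 mm tall, walls 4 mm, fixed. This point is the middle of its inner floor, 4 mm above the desk; z up.
- pot_a_mid (a point): bystander: small paint pot, 36 mm across, 39 mm tall; its centre.
- pot_b_mid (a point): bystander: small paint pot, 36 mm across, 39 mm tall; its centre.
- pot_c_mid (a point): bystander: small paint pot, 36 mm across, 39 mm tall; its centre.
- tape_mid (a point): bystander: roll of masking tape lying flat, 90 mm across, 20 mm tall; its centre.
- car_mid (a point): bystander: white model car, 120 x 52 mm, 37 mm tall; its centre, x along its length.
- tweezers_mid (a point): bystander: steel tweezers lying flat, 115 mm long, 10 mm tall; its centre, x along its length.
- tray_mid (a point): bystander: rectangular open tray with kit parts, pale plastic, 170 (its x) x 150 (its y) x 30 mm tall, fixed; middle of its floor. Nothing is to be put in it.
There are look-alikes about, which are no part of the job. What is meant by the part that bears tub_mid is not purple, and is the smaller of those in its own colour.

How it is judged:
By the outcome, as a careful person would: the job done as asked, in the order asked, and still so for the second after the job is handed in, with the robot touching nothing.
It also fails if it takes over 72 s, if anything falls off the work surface, if the arm or the gripper's body presses on something with over 40 N, if the wrist force passes 120 N, or if a joint passes its speed limit or range.

## Robot

A 6-joint arm with a two-finger parallel gripper is mounted at the origin on the work surface. World frame = base frame: x ahead of the robot, y to its left, z up, the work surface at z = 0. Lengths are in mm, angles in rad, forces in N, time in s.
With the tool pointing down it reaches from about 275 to 1000 mm from the base axis. Payload 8.4 kg.
Tool frame: the origin (TCP) lies midway between the tips of the shut fingers; the grasp point (between the pads) lies 19 mm behind it; z points along the fingers, y is the line along which they close (so a half turn about z gives the same grasp; the last joint's range is limited). The gripper opens to 85 mm and grips with 20 to 120 N. Pads are 22 mm wide; open, the fingers measure 114 mm over their backs; the gripper's body (76 mm by 85 mm) begins 54 mm behind the grasp point. The pads swing forward as they close: fully open they stand 13 mm farther back than shut.
Start: joints at [-0.002, 0.353, 1.633, -0, 1.155, -0.002], TCP at [625.002, -0, 231.281] pointing down, gripper open.
Joint ranges: [-2.63, 2.63], [-0.92, 2.1], [0.06, 2.66], [-1.3, 4.44], [0, 2.69], [-3.02, 3.02]. Speed limits (rad/s): [2.22, 2.22, 2.79, 3.14, 3.14, 3.14].

## Interface

Orientations are given as [roll, pitch, yaw] about the fixed x, y, z axes, in that order (R = Rz(yaw) Ry(pitch) Rx(roll)).
In Python, from rig import r gives the robot as it stands.
- The arm moves only by the shell command python3 -m inch 'ROWS' [OPENING] [FORCE]. ROWS is JSON, a list that holds one entry, the list of rows, each a list of 6 numbers: the shift along the tool's x, y, z scaled (see below), then the turn, a rotation vector about the tool's x, y, z scaled (see below). In form: [[[tx, ty, tz, wx, wy, wz], ...]]. A call has 1 to 8 rows; each row is the pose to reach, as a shift and turn from the pose commanded when the call began, along the tool's axes at that moment, turning the shorter way round; what a row does not reach only later rows make up. The controller multiplies each number of a shift by 20 cm and each number of a turn by pi rad. A row lasts 1/12 s, in which the tool goes at most 41.7 mm and 7.16 degrees, less where a joint would pass 70% of its speed; a pose out of reach is approached as far as the arm can. A call with a number of a shift or a turn outside -1 to 1 is refused whole. A call with a gripper value outside its range is refused whole. OPENING is the gripper's target within -1 to 1 (fully open at 1, half-way at 0, shut at -1), set as the call begins (- or left out, the last holds). The fingers move at their own pace and stop on an object; FORCE is the grip in N (left out, the last holds). Time passes only in rows, so rows that repeat a pose let the fingers close. It gives the time, the measured TCP pose, the force, the opening and the grip force at its end, in the units of the state.
- r.sense(): the state, without advancing time (a new reading comes with each control period).
- r.grab_frame(name): name is "scene" or "side" or "wrist"; returns the picture (400x640x3 uint8, red, green, blue); there is no depth.
- r.camera_info(name): a dict with "K" (3x3 intrinsics, pixels), "distortion" ([k1, k2, p1, p2, k3] as OpenCV has them; the pictures are not rectified), "rvec" (rotation vector, rad) and "tvec" (3), from world to camera coordinates, as OpenCV has them; the wrist camera has in their place "mount" (4x4, takes a point from camera to tool coordinates, whose origin is the TCP and whose axes are the flange's). Camera axes: x right, y down, z forward; pixel columns grow to the right and rows downward; lengths in mm; the calibration is good to about 2 mm. A picture is of the moment at which its call begins: read the wrist's pose just before it. camera_info takes no time and is no camera call.
- r.sign_off(): hands the job in; it is judged then, once.
The state is a dict: "clock": time; "qpos": joint angles; "qvel": joint speeds; "joint_efforts": joint torques, N m; "eef_pos": TCP position; "tcp_rot": TCP orientation; "contact_force": force on the tool from outside, world axes, zero at the start; "wrist_torque": the same for the moment, N m; "opening": opening from 0.0 (shut) to 1.0 (fully open); "grasp_force": force on a finger pad.
Only numpy, scipy, OpenCV 4.12 (cv2) and the standard library are available. Lean on these libraries where they do the work, as an engineer would, in place of code of your own. Each camera call takes 0.05 s, during which the arm holds its last target. There are 200 camera calls.

## Working session

There is one attempt and no reset: what is moved stays moved. The work goes in short steps, Python scripts to look and compute and a shell command to move; the robot and the scene stay as the last step left them, time stands still between calls to the robot, and variables do not carry over. Pictures are saved under pics/ and viewed, at most 10 in all, crops included, and the job is handed in when it is done.

```bash
ls; mkdir -p pics
python3 - <<'E'
from rig import r
import cv2,numpy as np
for n in("scene","side","wrist"):
    cv2.imwrite(f"pics/{n}0.png",r.grab_frame(n)[:,:,::-1]); i=r.camera_info(n); print(n,{k:np.round(v,4).tolist() for k,v in i.items() if k!='name'} if isinstance(i,dict) else i)
print(r.sense())
E
```

```text
pics
scene {'K': [[444.4208, 0.0, 318.6764], [0.0, 444.4208, 200.7273], [0.0, 0.0, 1.0]], 'distortion': [-0.0255, 0.0, 0.0, 0.0, 0.0], 'rvec': [0.6984, 2.7918, -0.8335], 'tvec': [437.3277, -165.2453, 1711.0845]}
side {'K': [[516.2424, 0.0, 325.1284], [0.0, 516.2424, 196.9009], [0.0, 0.0, 1.0]], 'distortion': [-0.065, 0.0, 0.0, 0.0, 0.0], 'rvec': [2.2685, -0.3401, 0.1736], 'tvec': [-470.1107, 172.5784, 1268.2031]}
wrist {'K': [[284.7854, 0.0, 321.5059], [0.0, 284.7854, 199.9508], [0.0, 0.0, 1.0]], 'distortion': [-0.0309, 0.0, 0.0, 0.0, 0.0], 'mount': [[0.0019, -0.9581, -0.2864, 72.6947], [1.0, 0.0017, 0.0009, 0.2032], [-0.0003, -0.2864, 0.9581, -143.5018], [0.0, 0.0, 0.0, 1.0]]}
{'clock': 0.15, 'qpos': array([-2.37290314e-03,  3.53525984e-01,  1.63396167e+00,  1.66849756e-08,
        1.15519453e+00, -2.37700171e-03]), 'qvel': array([-6.43499703e-05, -2.31446307e-04, -9.33387279e-04,  7.04908963e-05,
        1.77413185e-03,  5.53732677e-04]), 'joint_efforts': array([-7.39769093e-04, -6.05638933e+01, -3.42338884e+01, -2.29960733e-05,
        6.16452831e-03, -4.00942213e-05]), 'eef_pos': array([6.24636273e+02, 1.78053024e-02, 2.30711773e+02]), 'tcp_rot': array([-3.14050313e+00, -2.60505730e-06,  1.57080042e+00]), 'contact_force': array([-0.07053792, -0.62095666, -0.29947219]), 'wrist_torque': array([0.00384632, 0.05310204, 0.03009118]), 'grasp_force': 0.0, 'opening': 0.9999495036118565}
```

View pics/scene0.png

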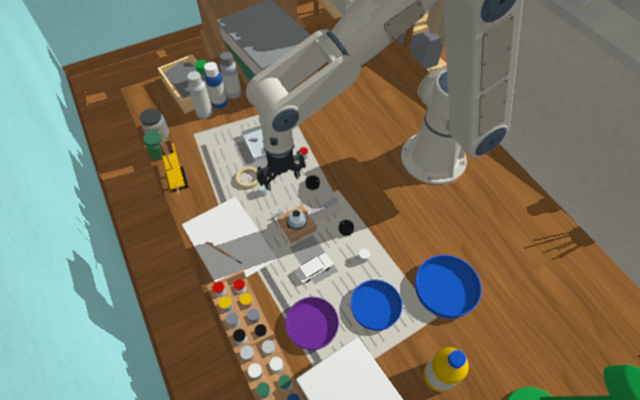

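View pics/side0.png

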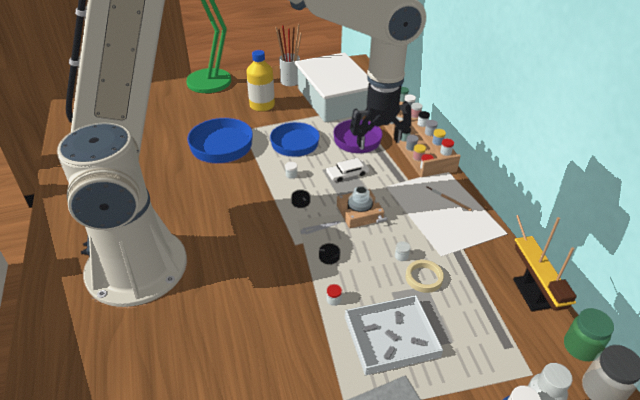

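Candidates:
- **Tub:** small blue at scene (376,305) / side (295,138), large blue at scene (448,287) / side (221,140), and purple at scene (312,322). I choose the small blue.
- **Lids:** black at scene (313,183) and (346,227), side (329,254) and (301,198). The black-capped paints in the rack are look-alikes.
- **Jar:** scene (297,218) / side (361,198).

```bash
cat > h.py <<'E'
from rig import r
import cv2,numpy as np
from scipy.spatial.transform import Rotation as Ro
def cam(n,s=None):
    i=r.camera_info(n);K=np.array(i["K"]);D=np.array(i["distortion"])
    if n=="wrist":
        s=s or r.sense(); T=np.eye(4); T[:3,:3]=Ro.from_euler('xyz',s["tcp_rot"]).as_matrix(); T[:3,3]=s["eef_pos"]
        M=T@np.array(i["mount"]); R=M[:3,:3].T; t=-R@M[:3,3]
    else: R=cv2.Rodrigues(np.array(i["rvec"]))[0]; t=np.array(i["tvec"]).ravel()
    return K,D,R,t
def ray(c,px,z):
    K,D,R,t=c; u=cv2.undistortPoints(np.array(px,float).reshape(-1,1,2),K,D).reshape(-1,2)
    d=np.c_[u,np.ones(len(u))]@R; o=-R.T@t
    return o+d*((z-o[2])/d[:,2])[:,None]
def proj(c,P):
    K,D,R,t=c; return cv2.projectPoints(np.array(P,float).reshape(-1,3),cv2.Rodrigues(R)[0],t,K,D)[0].reshape(-1,2)
E
python3 - <<'E'
from h import *
a=cam("scene");b=cam("side")
for n,p,q,z in[("lidA",(313,183),(329,254),12),("lidB",(346,227),(301,198),12),("jar",(297,214),(361,191),84),("tubrim",(376,305),(295,136),30),("bigtub",(448,287),(221,138),30),("car",(316,268),(347,171),18),("potw",(364,256),(291,169),20),("potg",(0,0),(402,252),20),("tape",(246,178),(424,276),20),("potred",(303,154),(334,295),20),("tweez",(320,212),(320,229),5)]:
    print(n,ray(a,p,z).round(0)[0,:2],ray(b,q,z).round(0)[0,:2])
im=cv2.imread("pics/side0.png")
cv2.imwrite("pics/c1.png",cv2.resize(im[110:310,200:470],None,fx=2.9,fy=2.9,interpolation=cv2.INTER_CUBIC))
E
```

```text
lidA [ 465. -102.] [ 469. -107.]
lidB [452. 115.] [459. 119.]
jar [594.  30.] [598.  21.]
tubrim [515. 405.] [515. 395.]
bigtub [284. 462.] [286. 451.]
car [616. 205.] [621. 191.]
potw [457. 242.] [463. 245.]
potg [ 1350. -1877.] [ 644. -160.]
tape [ 674. -232.] [ 663. -248.]
potred [ 438. -235.] [ 439. -239.]
tweez [500.  16.] [476.  -8.]
```

View pics/c1.png

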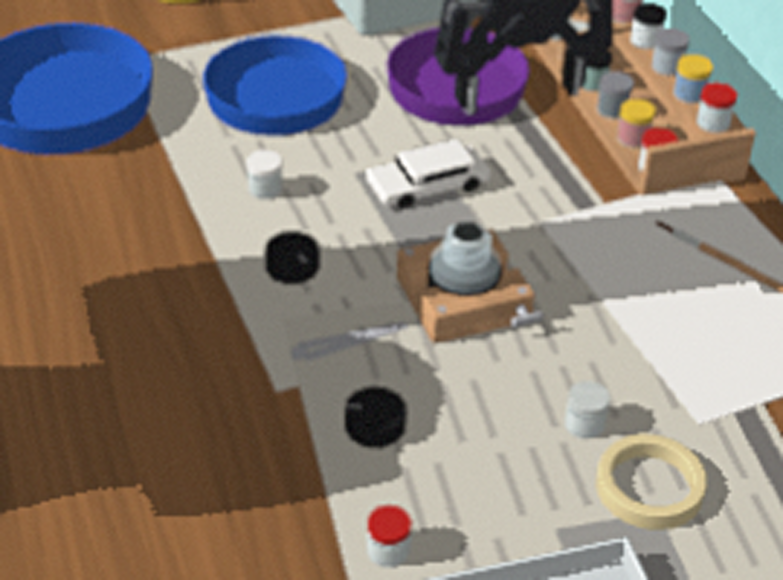

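View pics/wrist0.png

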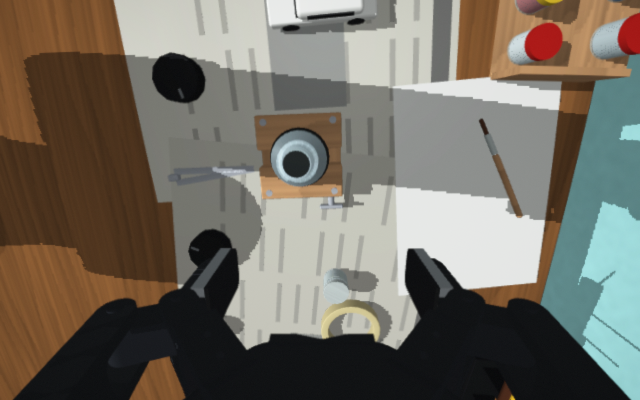

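```bash
cat > snap.py <<'E'
import sys
from h import *; import pickle
s=r.sense(); im=r.grab_frame("wrist")[:,:,::-1]; n=sys.argv[1]
cv2.imwrite(f"pics/{n}.png",im); pickle.dump(s,open(f"pics/{n}.pkl","wb")); print(n,s["clock"],s["eef_pos"].round(1),s["tcp_rot"].round(4),s["qpos"].round(2))
E
python3 -m inch '[[[0.125,-0.14,0.4,0,0,0],[0.125,-0.14,0.4,0,0,0],[0.125,-0.14,0.4,0,0,0],[0.125,-0.14,0.4,0,0,0],[0.125,-0.14,0.4,0,0,0]]]'
python3 snap.py jar
python3 -m inch '[[[-0.645,-0.65,0.15,0,0,0],[-0.645,-0.65,0.15,0,0,0],[-0.645,-0.65,0.15,0,0,0],[-0.645,-0.65,0.15,0,0,0],[-0.645,-0.65,0.15,0,0,0],[-0.645,-0.65,0.15,0,0,0],[-0.645,-0.65,0.15,0,0,0],[-0.645,-0.65,0.15,0,0,0]]]'
python3 snap.py lidA
python3 - <<'E'
from h import *; import pickle
for n,p,z in(("jar",(597,25,84),84),("lidA",(467,-104,24),24)):
    c=cam("wrist",pickle.load(open(f"pics/{n}.pkl","rb"))); print(n,proj(c,p))
a=cv2.imread("pics/jar.png");b=cv2.imread("pics/lidA.png")
c=lambda n,im,p:im
E
python3 - <<'E'
from h import *; import pickle
o=[]
for n,p in(("jar",(597,25,84)),("lidA",(467,-104,24))):
    im=cv2.imread(f"pics/{n}.png"); u,v=proj(cam("wrist",pickle.load(open(f"pics/{n}.pkl","rb"))),p)[0]
    x=int(np.clip(u-80,0,480));y=int(np.clip(v-80,0,240)); print(n,"crop origin",x,y); o.append(cv2.resize(im[y:y+160,x:x+160],(400,400),interpolation=cv2.INTER_CUBIC))
o[1]=np.clip(o[1].astype(float)*2,0,255).astype(np.uint8)
cv2.imwrite("pics/c2.png",np.hstack(o))
E
```

```text
clock: 0.57
eef_pos: [598.1, 24.9, 152.3]
tcp_rot: [3.141, 0.0, 1.571]
contact_force: [0.5, -0.8, -0.2]
opening: 0.998
grasp_force: 0.0
jar 0.5667 [598.1  24.9 152.3] [3.1406e+00 2.0000e-04 1.5713e+00] [ 0.04  0.4   1.76 -0.    0.98  0.04]
clock: 1.28
eef_pos: [469.5, -104.6, 123.0]
tcp_rot: [3.138, 0.001, 1.57]
contact_force: [0.8, -0.0, 1.0]
opening: 1.002
grasp_force: 0.0
lidA 1.2833 [ 469.5 -104.6  123. ] [3.1376e+00 8.0000e-04 1.5700e+00] [-0.22  0.27  2.04  0.    0.83 -0.22]
jar [[319.44825945 211.2208253 ]]
lidA [[317.81378688 199.45524955]]
jar crop origin 239 131
lidA crop origin 237 119
```

View pics/c2.png

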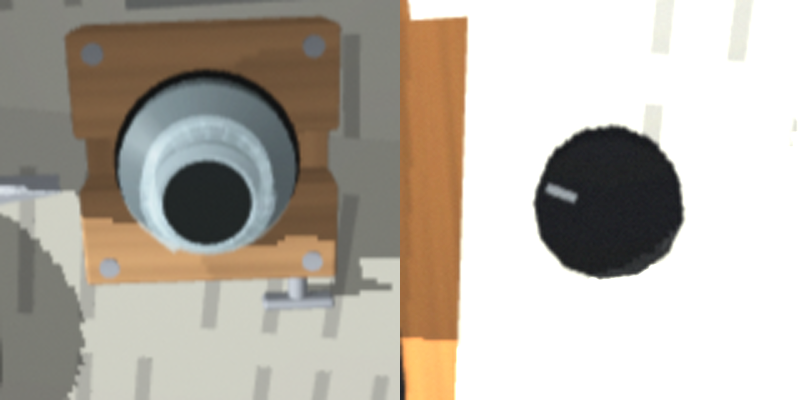

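Left: the jar mouth is at wrist pixel (322,212), with block screws at crop (92,54), (314,46), (312,261) and (109,267). Right: lid A is centred near (321,199), and its bar points left and slightly up.

```bash
cat > lid.py <<'E'
import sys,pickle
from h import *
def lid(n,guess):
    im=cv2.imread(f"pics/{n}.png"); c=cam("wrist",pickle.load(open(f"pics/{n}.pkl","rb")))
    g=cv2.cvtColor(im,cv2.COLOR_BGR2GRAY); u=proj(c,guess)[0]
    m=(im.max(2)<45).astype(np.uint8)
    cs=cv2.findContours(m,cv2.RETR_EXTERNAL,cv2.CHAIN_APPROX_NONE)[0]
    k=min([q for q in cs if cv2.contourArea(q)>1500],key=lambda q:np.hypot(*(q.mean((0,1))-u)))
    P=[ray(c,k,z) for z in(0,24)]
    hull=cv2.convexHull(k); M=cv2.moments(hull); ctr=np.array([M['m10']/M['m00'],M['m01']/M['m00']])
    C=ray(c,ctr,12.)[0]
    f=np.zeros_like(g); cv2.drawContours(f,[hull],-1,255,-1); f=cv2.erode(f,np.ones((5,5)))
    v,x=np.where((f>0)&(g>55)); B=ray(c,np.c_[x,v],24.5)
    b=B.mean(0)-C; d=np.linalg.svd((B-B.mean(0))[:,:2])[2][0]; d=d*np.sign(d@b[:2])
    print(n,"area",M['m00'],"C",C.round(1),"bar",len(B),b.round(1),"az",np.degrees(np.arctan2(b[1],b[0])).round(1),"line",np.degrees(np.arctan2(d[1],d[0])).round(1))
if __name__=="__main__": lid(sys.argv[1],eval(sys.argv[2]))
E
python3 lid.py lidA '(467,-104,12)'
python3 - <<'E'
from h import *; import pickle
c=cam("wrist",pickle.load(open("pics/jar.pkl","rb")))
S=ray(c,np.array([(92,54),(314,46),(312,261),(109,267)])/2.5+[239,131],36); print(S.round(1),S.mean(0))
for i in range(4):
    d=S[(i+1)%4]-S[i]; print(np.degrees(np.arctan2(d[1],d[0])).round(1),np.linalg.norm(d).round(1))
im=cv2.imread("pics/jar.png"); g=cv2.cvtColor(im,cv2.COLOR_BGR2GRAY)
m=(g[150:270,270:370]<60).astype(np.uint8)
for k in cv2.findContours(m,cv2.RETR_EXTERNAL,cv2.CHAIN_APPROX_NONE)[0]:
    if cv2.contourArea(k)>200:
        e=cv2.fitEllipse(k); print(e,ray(c,np.array(e[0])+[270,150],84).round(1),ray(c,np.array(e[0])+[270,150],80).round(1))
cr=im[170:240,280:366].astype(float); cr=np.clip((cr-90)*1.7,0,255).astype(np.uint8)
cv2.imwrite("pics/c3.png",cv2.resize(cr,None,fx=7,fy=7,interpolation=cv2.INTER_CUBIC))
E
```

```text
lidA area 2717.5 C [ 469.  -107.9   12. ] bar 43 [-16.7   7.4  12.5] az 156.1 line 156.6
[[557.1  64.7  36. ]
 [637.6  67.8  36. ]
 [640.7 -16.7  36. ]
 [560.2 -19.4  36. ]] [598.88209503  24.09696833  36.        ]
2.2 80.6
-87.9 84.5
-178.1 80.6
92.1 84.2
((51.42548751831055, 61.593055725097656), (31.29267120361328, 33.40357971191406), 89.19853973388672) [[598.6  24.7  84. ]] [[598.6  23.3  80. ]]
((51.24538040161133, 46.527767181396484), (72.84273529052734, 72.9427490234375), 175.1106414794922) [[598.4  37.   84. ]] [[598.4  35.9  80. ]]
```

View pics/c3.png

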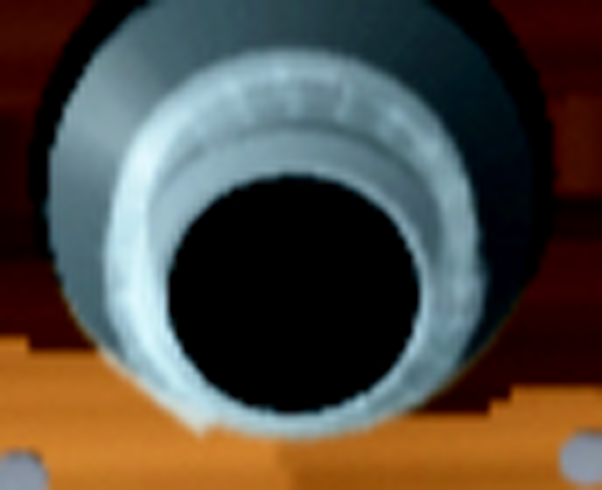

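The jar rim is at (598.7, 24.6). The block yaw is about 2°, and the ridge bump at the lower left (azimuth about 240°) agrees with jar x ≈ world x. Lid A is at (469,-108) with its lug at 156°. I'll turn the gripper onto its flats and look again from the new yaw, which also cancels camera bias.

```bash
python3 -m inch '[[[-0.02,0.01,0,0,0,-0.3],[-0.02,0.01,0,0,0,-0.3],[-0.02,0.01,0,0,0,-0.3],[-0.02,0.01,0,0,0,-0.3],[-0.02,0.01,0,0,0,-0.3],[-0.02,0.01,0,0,0,-0.3],[-0.02,0.01,0,0,0,-0.3],[-0.02,0.01,0,0,0,-0.3]]]' >/dev/null
python3 -m inch '[[[0,0,0,0,0,-0.068],[0,0,0,0,0,-0.068],[0,0,0,0,0,-0.068],[0,0,0,0,0,-0.068]]]'
python3 snap.py lidA2; python3 lid.py lidA2 '(467,-107,12)'
```

```text
clock: 2.33
eef_pos: [470.2, -107.5, 121.7]
tcp_rot: [3.141, 0.001, 2.725]
contact_force: [0.6, 0.7, -0.7]
opening: 1.002
grasp_force: 0.0
lidA2 2.3333 [ 470.2 -107.5  121.7] [3.1413e+00 1.0000e-03 2.7251e+00] [-0.23  0.28  2.03  0.    0.83 -1.38]
lidA2 area 2766.5 C [ 469.7 -107.2   12. ] bar 38 [-17.3   7.1  12.5] az 157.8 line 156.9
```

```bash
python3 -m inch '[[[0,0,0.2,0,0,0],[0,0,0.4,0,0,0],[0,0,0.55,0,0,0],[0,0,0.6,0,0,0],[0,0,0.603,0,0,0],[0,0,0.603,0,0,0]]]'
python3 -m inch '[[[0,0,0,0,0,0],[0,0,0,0,0,0],[0,0,0,0,0,0],[0,0,0,0,0,0],[0,0,0,0,0,0],[0,0,0,0,0,0]]]' -1 50
python3 -m inch '[[[0,0,0,0,0,0],[0,0,0,0,0,0]]]'
```

```text
clock: 2.88
eef_pos: [469.4, -108.0, 1.0]
tcp_rot: [-3.142, -0.0, 2.726]
contact_force: [0.8, -0.2, 0.4]
opening: 0.999
grasp_force: 0.0
clock: 3.38
eef_pos: [470.2, -108.3, 2.5]
tcp_rot: [3.141, 0.003, 2.727]
contact_force: [-1.2, 0.4, 11.4]
opening: 0.597
grasp_force: 49.7
clock: 3.55
eef_pos: [470.2, -108.3, 2.5]
tcp_rot: [3.141, 0.003, 2.727]
contact_force: [-1.5, 1.1, 12.4]
opening: 0.596
grasp_force: 49.7
```

```bash
cat > d.py <<'E'
import sys
from h import *
# world target x y z, clockwise deg -> shift/turn units
s=r.sense(); R=Ro.from_euler('xyz',s["tcp_rot"]).as_matrix(); t=np.array(eval(sys.argv[1]),float)
print("shift",(R.T@(t-s["eef_pos"])/200).round(4),"at",s["eef_pos"].round(1),"q",s["qpos"].round(2))
E
python3 -m inch '[[[0,0,-0.1,0,0,0],[0,0,-0.3,0,0,0],[0,0,-0.5,0,0,0],[-0.08,0.2,-0.5,0,0,0.07],[-0.16,0.4,-0.5,0,0,0.07],[-0.24,0.6,-0.5,0,0,0.07],[-0.3,0.8,-0.5,0,0,0.07],[-0.32,0.868,-0.5,0,0,0.07]]]'
python3 -m inch '[[[0,0,0,0,0,0],[0,0,0,0,0,0]]]'
python3 d.py '(598.7,24.6,90)'
python3 snap.py pre
python3 - <<'E'
import cv2;from h import *
im=cv2.imread("pics/pre.png"); b=r.grab_frame("side")[:,:,::-1]
cv2.imwrite("pics/c4.png",np.hstack([cv2.resize(im[110:310,200:440],(390,325)),cv2.resize(b[130:260,290:446],(390,325),interpolation=cv2.INTER_CUBIC)]))
E
```

```text
clock: 4.22
eef_pos: [601.2, 28.3, 102.5]
tcp_rot: [3.138, 0.003, 2.508]
contact_force: [-0.2, -0.8, -0.4]
opening: 0.592
grasp_force: 53.3
clock: 4.38
eef_pos: [598.0, 26.0, 101.3]
tcp_rot: [3.141, 0.001, 2.509]
contact_force: [-1.1, -0.2, -0.0]
opening: 0.595
grasp_force: 53.3
shift [-0.0069 -0.0034  0.0565] at [598.   26.  101.3] q [ 0.04  0.46  1.8  -0.    0.88 -0.9 ]
pre 4.3833 [598.   26.  101.3] [3.1412e+00 8.0000e-04 2.5089e+00] [ 0.04  0.46  1.8  -0.    0.88 -0.9 ]
```

View pics/c4.png

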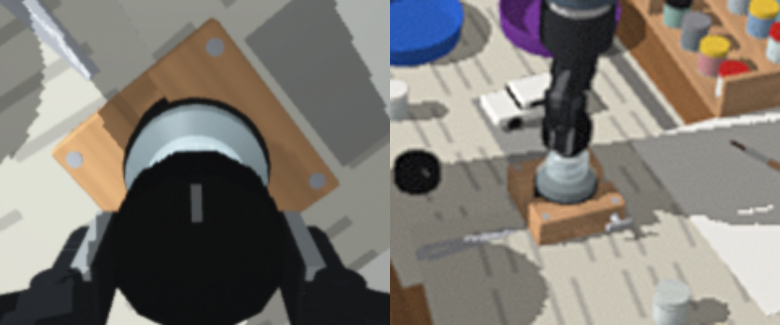

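The lid is held square, with the bar at wrist pixel (321,235) along tool x and the jar below it. I'll check the lid's centring in the grip from the bar.

```bash
cat > bar.py <<'E'
import sys,pickle
from h import *
n=sys.argv[1]; im=cv2.imread(f"pics/{n}.png"); g=cv2.cvtColor(im,cv2.COLOR_BGR2GRAY); s=pickle.load(open(f"pics/{n}.pkl","rb"));c=cam("wrist",s)
m=(g[215:262,300:342]>55).astype(np.uint8); k,l,st,ce=cv2.connectedComponentsWithStats(m)
R=Ro.from_euler('xyz',s["tcp_rot"]).as_matrix()
for i in range(1,k):
    if 15<st[i,4]<150: print(st[i],(R.T@(ray(c,ce[i]+[300,215],s["eef_pos"][2]+22)[0]-s["eef_pos"])).round(1))
E
python3 bar.py pre
```

```text
[ 17   9   7  22 133] [ 19.6  -0.3 -22. ]
```

```bash
python3 d.py '(599.5,23.8,101)'; python3 -m inch '[[[-0.012,-0.004,0.02,0,0,0],[-0.012,-0.004,0.02,0,0,0],[-0.012,-0.004,0.02,0,0,0]]]'; python3 d.py '(599.5,23.8,86)'
```

```text
shift [-0.014   0.0056 -0.0005] at [596.6  24.6 100.9] q [ 0.04  0.46  1.8  -0.    0.88 -0.9 ]
clock: 4.73
eef_pos: [598.4, 22.0, 96.5]
tcp_rot: [-3.141, -0.0, 2.506]
contact_force: [-0.4, 0.3, 0.8]
opening: 0.598
grasp_force: 53.3
shift [0.0007 0.0105 0.0525] at [598.4  22.   96.5] q [ 0.03  0.47  1.8  -0.    0.88 -0.9 ]
```

```bash
python3 -m inch '[[[0,0.01,0,0,0,0],[0,0.01,0,0,0,0],[0,0.01,0,0,0,0],[0,0.01,0,0,0,0]]]'|sed -n 2p; python3 d.py '(599.5,23.8,86)'
python3 -m inch '[[[0,0,0.02,0,0,0],[0,0,0.04,0,0,0],[0,0,0.05,0,0,0],[0,0,0.06,0,0,0],[0,0,0.06,0,0,0]]]'; python3 d.py '(599.5,23.8,74)'
```

```text
eef_pos: [600.2, 24.6, 96.7]
shift [ 0.0003 -0.0053  0.0536] at [600.2  24.6  96.7] q [ 0.04  0.47  1.79  0.    0.88 -0.9 ]
clock: 5.48
eef_pos: [599.8, 24.7, 84.0]
tcp_rot: [-3.141, -0.001, 2.507]
contact_force: [-0.1, -0.2, -1.0]
opening: 0.598
grasp_force: 53.3
shift [-0.0015 -0.0042  0.05  ] at [599.8  24.7  84. ] q [ 0.04  0.49  1.8  -0.    0.85 -0.9 ]
```

```bash
python3 -m inch '[[[-0.001,-0.004,0.01,0,0,0],[-0.001,-0.004,0.02,0,0,0],[-0.001,-0.004,0.03,0,0,0],[-0.001,-0.004,0.04,0,0,0],[-0.001,-0.004,0.04,0,0,0]]]'; python3 d.py '(599.5,23.8,74)'
```

```text
clock: 5.9
eef_pos: [599.6, 23.9, 76.2]
tcp_rot: [-3.141, -0.0, 2.507]
contact_force: [0.1, 0.1, -0.3]
opening: 0.598
grasp_force: 53.3
shift [ 0.0001 -0.0005  0.0111] at [599.6  23.9  76.2] q [ 0.04  0.5   1.8   0.    0.84 -0.9 ]
```

```bash
for i in 1; do python3 -m inch '[[[0,0,0.007,0,0,0],[0,0,0.014,0,0,0],[0,0,0.014,0,0,0]]]'|sed -n '2p;4p'; done; python3 -m inch '[[[0,0,0.005,0,0,0],[0,0,0.005,0,0,0],[0,0,0.005,0,0,0]]]'|sed -n '2p;4p'
```

```text
eef_pos: [599.7, 23.9, 73.6]
contact_force: [-0.5, 0.1, 0.3]
eef_pos: [599.8, 23.9, 72.9]
contact_force: [0.4, -0.9, -0.3]
```

```bash
for i in 1; do python3 -m inch '[[[0,0,0.005,0,0,0],[0,0,0.005,0,0,0],[0,0,0.005,0,0,0]]]'|sed -n '2p;4p'; done; python3 -m inch '[[[0,0,0.005,0,0,0],[0,0,0.005,0,0,0],[0,0,0.005,0,0,0]]]'|sed -n '2p;4p'
```

```text
eef_pos: [600.1, 23.9, 72.3]
contact_force: [-1.3, 0.1, 4.2]
eef_pos: [600.2, 23.9, 72.1]
contact_force: [-3.1, -0.5, 12.8]
```

```bash
cat > st.py <<'E'
from h import *
s=r.sense(); print(round(s["clock"],2),s["eef_pos"].round(2),"az",np.degrees(s["tcp_rot"][2]).round(1),"F",s["contact_force"].round(1),"T",s["wrist_torque"].round(2),"q6",s["qpos"][5].round(2),"g",s["grasp_force"].round(0),s["opening"].round(3))
E
python3 st.py
python3 -m inch '[[[0,0,0.001,0,0,0.022],[0,-0.001,0.002,0,0,0.045],[0,-0.001,0.003,0,0,0.067],[0,-0.001,0.004,0,0,0.089],[0,-0.002,0.005,0,0,0.111]]]'>/dev/null; python3 st.py
python3 -m inch '[[[0,0,0.002,0,0,0.022],[0,-0.001,0.003,0,0,0.045],[0,-0.001,0.005,0,0,0.067],[0,-0.001,0.006,0,0,0.089],[0,-0.002,0.008,0,0,0.111]]]'>/dev/null; python3 st.py
```

```text
Traceback (most recent call last):
  File "st.py", line 2, in <module>
    s=r.sense(); print(round(s["clock"],2),s["eef_pos"].round(2),"az",np.degrees(s["tcp_rot"][2]).round(1),"F",s["contact_force"].round(1),"T",s["wrist_torque"].round(2),"q6",s["qpos"][5].round(2),"g",s["grasp_force"].round(0),s["opening"].round(3))
                                                                                                                                                                                                         ^^^^^^^^^^^^^^^^^^^^^^
AttributeError: 'float' object has no attribute 'round'
Traceback (most recent call last):
  File "st.py", line 2, in <module>
    s=r.sense(); print(round(s["clock"],2),s["eef_pos"].round(2),"az",np.degrees(s["tcp_rot"][2]).round(1),"F",s["contact_force"].round(1),"T",s["wrist_torque"].round(2),"q6",s["qpos"][5].round(2),"g",s["grasp_force"].round(0),s["opening"].round(3))
                                                                                                                                                                                                         ^^^^^^^^^^^^^^^^^^^^^^
AttributeError: 'float' object has no attribute 'round'
Traceback (most recent call last):
  File "st.py", line 2, in <module>
    s=r.sense(); print(round(s["clock"],2),s["eef_pos"].round(2),"az",np.degrees(s["tcp_rot"][2]).round(1),"F",s["contact_force"].round(1),"T",s["wrist_torque"].round(2),"q6",s["qpos"][5].round(2),"g",s["grasp_force"].round(0),s["opening"].round(3))
                                                                                                                                                                                                         ^^^^^^^^^^^^^^^^^^^^^^
AttributeError: 'float' object has no attribute 'round'
```

```bash
sed -i 's/s\["grasp_force"\].round(0),s\["opening"\].round(3)/round(s["grasp_force"]),round(s["opening"],3)/' st.py; python3 st.py
```

```text
7.73 [599.69  22.92  69.11] az 103.5 F [-4.  -2.6 11.3] T [-0.53  0.54  0.13] q6 -0.2 g 54 0.597
```

```bash
python3 -m inch '[[[0,0,0.001,0,0,0.014],[0,0,0.002,0,0,0.028]]]'>/dev/null; python3 st.py;python3 -m inch '[[[0,0,0.001,0,0,0.014],[0,0,0.002,0,0,0.028]]]'>/dev/null; python3 st.py
```

```text
7.9 [599.51  22.92  68.72] az 98.5 F [-3.3 -2.   9.8] T [-0.5   0.63  0.06] q6 -0.11 g 55 0.595
8.07 [599.4   22.95  68.35] az 93.5 F [-3.2 -2.1 10.9] T [-0.46  0.61  0.06] q6 -0.02 g 55 0.596
```

```bash
python3 -m inch '[[[0,0,0.001,0,0,0.014],[0,0,0.002,0,0,0.028]]]'>/dev/null; python3 st.py;python3 -m inch '[[[0,0,0.001,0,0,0.014],[0,0,0.002,0,0,0.028]]]'>/dev/null; python3 st.py
```

```text
8.23 [599.23  22.86  67.95] az 88.5 F [-3.8 -2.3 12. ] T [-0.6   0.8   0.13] q6 0.06 g 55 0.596
8.4 [599.01  22.83  67.53] az 83.4 F [-4.4 -2.4 11.7] T [-0.51  0.9   0.1 ] q6 0.15 g 55 0.598
```

```bash
python3 -m inch '[[[0,0,0.001,0,0,0.014],[0,0,0.002,0,0,0.028]]]'>/dev/null; python3 st.py;python3 -m inch '[[[0,0,0.001,0,0,0.014],[0,0,0.002,0,0,0.028]]]'>/dev/null; python3 st.py;python3 -m inch '[[[0,0,0.001,0,0,0.014],[0,0,0.002,0,0,0.028]]]'>/dev/null; python3 st.py
```

```text
8.57 [598.91  22.9   67.17] az 78.4 F [-6.3 -2.1 13.2] T [-0.48  1.03  0.11] q6 0.24 g 55 0.597
8.73 [598.73  22.84  66.82] az 73.3 F [-6.2 -2.8 15. ] T [-0.45  1.11  0.1 ] q6 0.33 g 55 0.598
8.9 [598.53  22.87  66.44] az 68.3 F [-6.9 -2.1 16.3] T [-0.47  1.3   0.14] q6 0.42 g 55 0.602
```

```bash
for k in 1; do python3 -m inch '[[[0,0,0.001,0,0,0.014],[0,0,0.001,0,0,0.028]]]'>/dev/null; python3 st.py;python3 -m inch '[[[0,0,0.001,0,0,0.014],[0,0,0.001,0,0,0.028]]]'>/dev/null; python3 st.py; done
```

```text
9.07 [598.35  22.93  66.18] az 63.3 F [-7.5 -2.1 13.9] T [-0.3   1.19  0.09] q6 0.5 g 55 0.598
9.23 [598.21  22.95  65.94] az 58.2 F [-8.8 -1.3 15.3] T [-0.38  1.4   0.13] q6 0.59 g 55 0.595
```

```bash
for k in 1; do python3 -m inch '[[[0,0,0,0,0,0.011],[0,0,0,0,0,0.022]]]'>/dev/null; python3 st.py;python3 -m inch '[[[0,0,0,0,0,0.011],[0,0,0,0,0,0.022]]]'>/dev/null; python3 st.py; done
```

```text
9.4 [598.07  22.98  65.92] az 54.3 F [-8.  -2.6 15.7] T [-0.28  1.42  0.15] q6 0.66 g 55 0.599
9.57 [597.97  23.04  65.9 ] az 50.3 F [-9.2 -1.4 15.8] T [-0.21  1.43  0.16] q6 0.73 g 55 0.595
```

```bash
for k in 1; do python3 -m inch '[[[0,0,0,0,0,0.011],[0,0,0.001,0,0,0.022]]]'>/dev/null; python3 st.py;python3 -m inch '[[[0,0,0,0,0,0.011],[0,0,0,0,0,0.022]]]'>/dev/null; python3 st.py; done
```

```text
9.73 [597.92  23.16  65.75] az 46.4 F [-9.6 -1.6 17.2] T [-0.13  1.52  0.24] q6 0.8 g 55 0.593
9.9 [597.76  23.2   65.73] az 42.4 F [-9.  -1.  15.9] T [-0.14  1.57  0.19] q6 0.87 g 55 0.595
```

```bash
for k in 1; do python3 -m inch '[[[0,0,0,0,0,0.008],[0,0,0,0,0,0.016]]]'>/dev/null; python3 st.py;python3 -m inch '[[[0,0,0,0,0,0.008],[0,0,0,0,0,0.016]]]'>/dev/null; python3 st.py; done
```

```text
10.07 [597.7   23.2   65.67] az 39.6 F [-9.6 -0.2 15.9] T [-0.11  1.54  0.18] q6 0.92 g 55 0.598
10.23 [597.56  23.24  65.55] az 36.7 F [-10.2  -0.4  15.4] T [-0.03  1.51  0.32] q6 0.97 g 55 0.591
```

```bash
python3 -m inch '[[[0,0,0,0,0,0.008],[0,0,0,0,0,0.016]]]'>/dev/null; python3 st.py; python3 -m inch '[[[0,0,0,0,0,0],[0,0,0,0,0,0]]]'>/dev/null; python3 st.py
```

```text
10.4 [597.45  23.28  65.52] az 33.8 F [-10.7  -0.1  15.9] T [-0.04  1.57  0.38] q6 1.02 g 55 0.593
10.57 [597.47  23.28  65.53] az 33.9 F [-10.4  -0.   15.9] T [-0.12  1.52  0.34] q6 1.02 g 55 0.597
```

Lid A has turned fully home: its mid point is about 8.7 mm below the rim, and the torque only rose at the end. I'll release it, rise, and go look over lid B.

```bash
python3 -m inch '[[[0,0,0,0,0,0],[0,0,0,0,0,0],[0,0,0,0,0,0],[0,0,0,0,0,0],[0,0,0,0,0,0]]]' 1 >/dev/null; python3 st.py
python3 -m inch '[[[0,0,-0.1,0,0,0],[0,0,-0.25,0,0,0],[0,0,-0.42,0,0,0],[0,0,-0.42,0,0,0],[0,0,-0.42,0,0,0]]]' >/dev/null; python3 st.py; python3 snap.py closed; python3 d.py '(457,117,122)'
python3 - <<'E'
from h import *
im=cv2.imread("pics/closed.png"); b=r.grab_frame("side")[:,:,::-1]
cv2.imwrite("pics/c5.png",np.hstack([cv2.resize(im[110:310,200:440],(390,325)),cv2.resize(b[130:260,290:446],(390,325),interpolation=cv2.INTER_CUBIC)]))
E
```

```text
10.98 [599.41  23.33  64.73] az 33.8 F [-0.2 -0.5 -0.3] T [ 0.05  0.03 -0.06] q6 1.02 g 0 0.998
11.4 [600.9   23.38 150.97] az 33.8 F [-0.1  0.3 -0.3] T [0.01 0.02 0.05] q6 1.02 g 0 0.999
closed 11.4 [600.9  23.4 151. ] [ 3.1392 -0.0038  0.5906] [ 0.04  0.4   1.76 -0.    0.98  1.02]
shift [-0.3318 -0.7862  0.1358] at [599.6  23.3 149.4] q [0.04 0.4  1.76 0.   0.98 1.02]
```

View pics/c5.png

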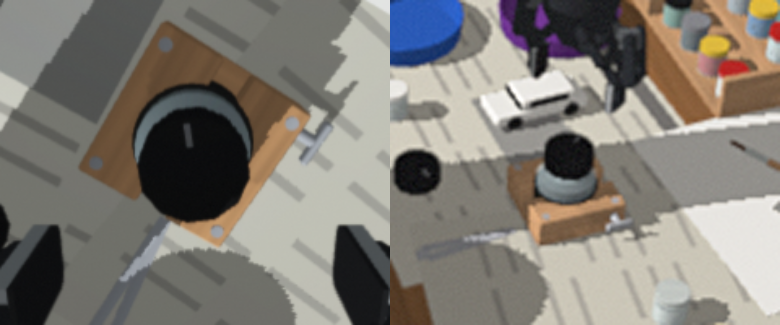

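Lid A sits level and low on the jar, and its bar sprang back a few degrees. Lid B is next.

```bash
python3 -m inch '[[[-0.08,-0.19,0,0,0,0],[-0.16,-0.39,0.05,0,0,0],[-0.24,-0.58,0.1,0,0,0],[-0.3,-0.73,0.136,0,0,0],[-0.33,-0.786,0.136,0,0,0],[-0.33,-0.786,0.136,0,0,0],[-0.33,-0.786,0.136,0,0,0]]]' >/dev/null; python3 snap.py lidB; python3 lid.py lidB '(457,117,12)'
python3 - <<'E'
from h import *
a=cam("scene");b=cam("side")
for n,c in(("scene",a),("side",b)):
    h=cv2.cvtColor(cv2.imread(f"pics/{n}0.png"),cv2.COLOR_BGR2HSV)
    m=cv2.inRange(h,(98,120,60),(118,255,255)); 
    for k in cv2.findContours(m,cv2.RETR_EXTERNAL,cv2.CHAIN_APPROX_SIMPLE)[0]:
        if cv2.contourArea(k)>800:
            e=cv2.fitEllipse(cv2.convexHull(k)); P=ray(c,k.reshape(-1,2),30); print(n,np.round(e[0]),ray(c,e[0],20).round(0),"width",np.ptp(P[:,:2],axis=0).round(0))
E
```

```text
lidB 12.0833 [456.9 117.3 121.3] [3.1416e+00 6.0000e-04 5.9220e-01] [ 0.25  0.26  2.05 -0.    0.83  1.23]
lidB area 2781.5 C [454.6 114.8  12. ] bar 39 [  6.  -16.8  12.5] az -70.3 line -73.5
scene [376. 305.] [[512. 400.  20.]] width [158. 156.]
scene [447. 286.] [[279. 456.  20.]] width [212. 204.]
side [294. 139.] [[513. 394.  20.]] width [159. 184.]
side [220. 140.] [[283. 456.  20.]] width [204. 248.]
```

```bash
python3 -m inch '[[[-0.016,0.004,0.1,0,0,-0.039],[-0.016,0.004,0.25,0,0,-0.078],[-0.016,0.004,0.4,0,0,-0.078],[-0.016,0.004,0.53,0,0,-0.078],[-0.016,0.004,0.58,0,0,-0.078],[-0.016,0.004,0.592,0,0,-0.078],[-0.016,0.004,0.592,0,0,-0.078]]]' >/dev/null; python3 st.py
python3 -m inch '[[[0,0,0,0,0,0],[0,0,0,0,0,0],[0,0,0,0,0,0],[0,0,0,0,0,0],[0,0,0,0,0,0],[0,0,0,0,0,0],[0,0,0,0,0,0]]]' -1 50 >/dev/null; python3 st.py
python3 -m inch '[[[0,0,-0.1,0,0,0],[0,0,-0.3,0,0,0],[0,0,-0.45,0,0,0],[0,0,-0.45,0,0,0]]]' >/dev/null; python3 st.py; python3 d.py '(513,398,92)'
```

```text
12.72 [455.39 114.3    3.04] az 47.8 F [0.2 0.3 0.7] T [ 0.02  0.01 -0.  ] q6 0.98 g 0 0.998
13.3 [455.81 114.96   4.79] az 47.9 F [-1.  -0.9  9.1] T [-0.21  0.16 -0.  ] q6 0.98 g 50 0.591
13.63 [458.26 115.67  99.05] az 47.9 F [ 1.5 -0.2 -0.2] T [-0.01 -0.07 -0.01] q6 0.98 g 53 0.596
shift [ 1.2305 -0.7437  0.0409] at [458.3 115.7  99.1] q [0.24 0.3  2.07 0.   0.76 0.98]
```

```bash
python3 -m inch '[[[0.16,-0.1,0,0,0,0],[0.32,-0.2,0,0,0,0],[0.48,-0.3,0,0,0,0],[0.62,-0.37,0,0,0,0]]]' >/dev/null; python3 -m inch '[[[0.16,-0.1,0,0,0,0],[0.32,-0.2,0,0,0,0],[0.48,-0.3,0,0,0,0],[0.61,-0.37,0,0,0,0],[0.61,-0.37,0,0,0,0],[0.61,-0.37,0,0,0,0]]]' >/dev/null; python3 st.py; python3 d.py '(513,398,10)'; python3 snap.py tub
```

```text
14.47 [509.77 397.87  93.33] az 48.0 F [ 0.8 -0.3 -0.2] T [-0.03  0.04 -0.04] q6 1.39 g 53 0.596
shift [0.011  0.0115 0.4167] at [509.8 397.9  93.3] q [ 0.66  0.53  1.69 -0.    0.92  1.39]
tub 14.4667 [509.8 397.9  93.3] [ 3.1414e+00 -7.0000e-04  8.3780e-01] [ 0.66  0.53  1.69 -0.    0.92  1.39]
```

View pics/tub.png

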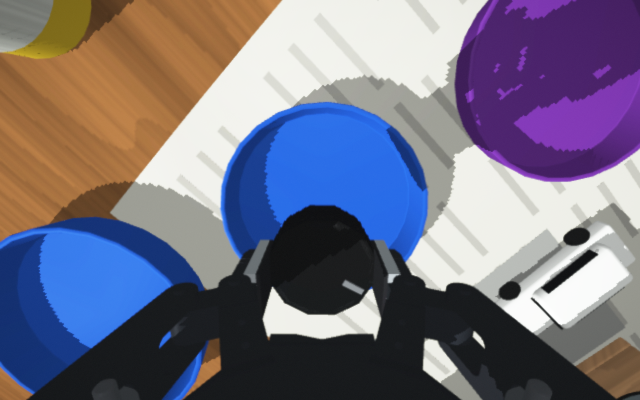

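The lid is held over the small blue tub (rim spans columns 222–428, top at row 102); the big blue tub is lower left and the purple one upper right. I'll check the tub's centre from this view.

```bash
python3 - <<'E'
from h import *; import pickle
c=cam("wrist",pickle.load(open("pics/tub.pkl","rb")))
P=ray(c,[(222,190),(428,190),(325,102),(250,130),(405,135)],30)[:,:2]
A=np.c_[2*P,np.ones(len(P))]; s=np.linalg.lstsq(A,(P**2).sum(1),rcond=None)[0]; print(s[:2],np.sqrt(s[2]+s[:2]@s[:2]))
E
python3 d.py '(513,398,10)'
```

```text
[514.18965493 398.12937655] 79.3930308140273
shift [0.0184 0.0082 0.4155] at [509.4 396.4  93.1] q [ 0.66  0.53  1.69 -0.    0.92  1.39]
```

```bash
python3 -m inch '[[[0.02,0.01,0.1,0,0,0],[0.02,0.01,0.25,0,0,0],[0.02,0.01,0.36,0,0,0],[0.02,0.01,0.4,0,0,0],[0.02,0.01,0.415,0,0,0],[0.02,0.01,0.415,0,0,0]]]' >/dev/null; python3 st.py
python3 -m inch '[[[0,0,0,0,0,0],[0,0,0,0,0,0],[0,0,0,0,0,0],[0,0,0,0,0,0],[0,0,0,0,0,0],[0,0,0,0,0,0]]]' 1 >/dev/null; python3 st.py
python3 -m inch '[[[0,0,-0.1,0,0,0],[0,0,-0.3,0,0,0],[0,0,-0.5,0,0,0],[0,0,-0.65,0,0,0],[0,0,-0.65,0,0,0]]]' >/dev/null; python3 st.py
python3 - <<'E'
from h import *
b=r.grab_frame("side")[:,:,::-1]
cv2.imwrite("pics/c6.png",cv2.resize(b[90:310,190:470],(700,550),interpolation=cv2.INTER_CUBIC))
E
```

```text
15.02 [513.67 396.85  10.31] az 47.8 F [-0.3  1.1 -0.2] T [-0.02  0.01 -0.  ] q6 1.39 g 53 0.594
15.52 [514.23 398.23  10.63] az 47.9 F [-0.4 -0.2  0.1] T [ 0.03 -0.03 -0.03] q6 1.39 g 0 0.995
15.93 [517.24 400.57 147.47] az 47.9 F [0.6 0.9 0.4] T [ 0.02 -0.03  0.  ] q6 1.39 g 0 1.002
```

View pics/c6.png

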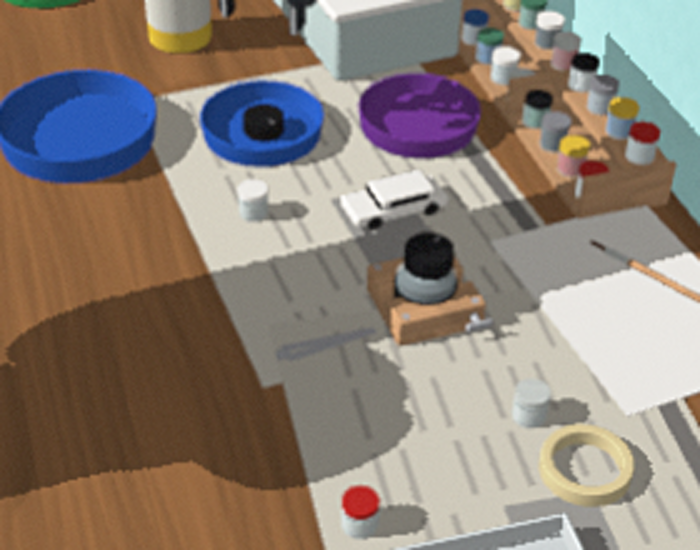

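The picture shows one lid in the small blue tub at (263,123), the other closing the jar at (428,255), and everything else undisturbed.

```bash
python3 -m inch '[[[0,0,0,0,0,0],[0,0,0,0,0,0]]]' >/dev/null; python3 -c "
from rig import r
print(r.sign_off())"
```

```text
the job is handed in; nothing more can be done
None
```

The job is handed in: the first lid I tried turned fully home and now closes the jar (mid point about 8.5 mm below the rim), and the other lid, judged by elimination and not tried itself, is in the small blue tub.

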